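Seat the lens retaining ring of the bench magnifier with the two-pin spanner

ROBOT

A 6-joint arm with a two-finger parallel gripper is mounted at the origin on the work surface. World frame = base frame: x ahead of the robot, y to its left, z up, the work surface at z = 0. Lengths are in m, angles in rad, forces in N, time in s.
With the tool pointing down it reaches from about 0.25 to 0.775 m from the base axis. Payload 4 kg.
Tool frame: the origin (TCP) lies at the very end of the fingers, on their centre line; the grasp point (between the pads) lies 19 mm behind it (robot.pinch_z is the distance from the TCP to the grasp point, in m); z points along the fingers, y is the line along which they close (so a half turn about z gives the same grasp; the last joint's range is limited). The gripper opens to 94 mm and grips with 3 to 60 N. Pads are 16 mm wide; open, the fingers measure 119 mm over their backs; the gripper's body (75 mm by 177 mm) begins 78 mm behind the grasp point.
Start: joints at [-0.103, 0.087, 1.371, -0, 1.684, -0.103], TCP at [0.55, -0, 0.206] pointing down, gripper open.
Joint ranges: [-3.1, 3.1], [-0.76, 2.03], [0.27, 2.55], [-1.08, 4.22], [0.17, 2.65], [-2.57, 2.57]. Speed limits (rad/s): [2.79, 2.79, 3.14, 3.14, 3.14, 3.14].

INTERFACE

Orientations are given as [roll, pitch, yaw] about the fixed x, y, z axes, in that order (R = Rz(yaw) Ry(pitch) Rx(roll)).
In Python, from bench import robot gives the robot as it stands.
- The arm moves only by the tool arm_command, never from a script. Its argument "targets" is one flat list of numbers, 7 for each row, row after row: the turn, a rotation vector about the tool's x, y, z in degrees, then the shift along the tool's x, y, z in mm, then the closure, from -1 (fully open) to 1 (shut). In form: [ax, ay, az, x, y, z, hand, ax, ay, az, x, y, z, hand, ...]. A call has 1 to 20 rows; each row is the pose to reach, as a shift and turn from the pose commanded when the call began, along the tool's axes at that moment; what a row does not reach only later rows make up. A row lasts 1/10 s, in which the tool goes at most 50 mm and 8.59 degrees, less where a joint would pass 70% of its speed; a pose out of reach is approached as far as the arm can. A call with a gripper value outside its range is refused whole. The fingers move at their own pace and stop on an object; the grip force is fixed at half the most. Time passes only in rows, so rows that repeat a pose let the fingers close. It gives the time, the measured TCP pose, the force, the opening and the grip force at its end, in the units of the state.
- robot.get_obs(): the state, without advancing time (a new reading comes with each control period).
- robot.snapshot(name): name is "scene" or "side" or "wrist"; returns a dict with "color" (384x512x3 uint8, red, green, blue), "range_z" (384x512 float32, m along the optical axis (not along the pixel's ray), 0 where there is no reading), "fx", "fy", "cx", "cy" (pixels), "T" (4x4, takes a point from camera to world coordinates); the wrist camera has in their place "T_tool_cam" (4x4, takes a point from camera to tool coordinates, whose origin is the TCP and whose axes are the flange's). Camera axes: x right, y down, z forward; pixel columns grow to the right and rows downward; lengths in m; the calibration is good to about 2 mm. A picture is of the moment at which its call begins: read the wrist's pose just before it.
- robot.close_job(): hands the job in; it is judged then, once.
The state is a dict: "time": time; "joint_positions": joint angles; "qvel": joint speeds; "joint_torque": joint torques, N m; "tool_pos": TCP position; "ee_rot": TCP orientation; "wrist_force": force on the tool from outside, world axes, zero at the start; "wrist_torque": the same for the moment, N m; "width": finger opening in m; "finger_force": force on a finger pad.
Only numpy, scipy, OpenCV 4.12 (cv2) and the standard library are available. Lean on these libraries where they do the work, as an engineer would, in place of code of your own. Each camera call takes 0.05 s, during which the arm holds its last target. There are 200 camera calls.

TASK

The magnifier head lies glass up on the luthier's bench and its lens retaining ring is loose. Take the wide pin spanner by its wooden grip, set both its pins fully into the ring's two slots, and with it turn the ring clockwise (seen from above) to its stop. Let go and leave the spanner standing flat in the ring; the narrow spanner stays in its rest.

Things in the scene. Friction and masses are not known exactly. Their poses are not given: they have to be found in the camera images.
- wide_spanner: The right tool, loose: steel bar 132 x 24 x 10 mm, two pins below (7 mm diameter, 11 long, 120 apart), wooden grip on top 50 along the bar, 14 wide, 45 tall. Origin: centre of the bar's underside, x along the bar, z up. Starts level in one of two alike fixed grooved rests, underside 26 mm over the bench, pins in an open groove 14 wide, 16 deep; lifts straight out. 0.25 kg.
- narrow_spanner: Wrong size: a like spanner with the same grip but a bar only 76 mm long, pins 64 mm apart, lying in the other wooden rest (150 x 50 x 26 mm). Origin: centre of the bar's underside, x along the bar, z up.
- retainer_top (a point): Centre of the ring's flat top, 40 mm over the bench, turns with it, z up. Aluminium ring, outer diameter 150 mm, inner 92, in a 153 mm recess 6 mm below the rim of the fixed black head (176 mm). Two slots centred 60 mm out on +x and -x: 16 wide radially, 26 long round, 12 deep (9 degrees play each way). Pins home, the bar lies on the ring: its underside at this height. Glass 6 mm lower.
- retainer (a joint): Turn of the ring, rad: grows clockwise seen from above; starts 0 to 0.35, hard stop (seated) at 1.0. Stiff, 0.25 N m, stays where left. At the stop a small dark rib on the ring's face, midway between the slots, lines up with a bright rib on the head's rim.
Things that resemble listed ones, but are neither listed nor needed, are in the scene too. Leave any purple or yellow look-alike of the wide_spanner alone.

How it is judged:
On the way, in this order (a step that is already met when the one before it is completed fails the run):
1. the wide spanner's pins are fully in the slots while the ring is still loose (horizontal distance between wide_spanner and retainer_top below 0.012 m and z of wide_spanner in the frame of retainer_top between -0.006 and 0.004 m and angle between the x axis of wide_spanner and the x axis of retainer_top, either way round below 0.3 rad and angle between wide_spanner's own z axis and vertical below 0.1 rad and value of joint retainer below 0.6 rad), for 0.1 s.
2. the ring is turned to its stop with the spanner in it (horizontal distance between wide_spanner and retainer_top below 0.012 m and z of wide_spanner in the frame of retainer_top between -0.006 and 0.004 m and angle between the x axis of wide_spanner and the x axis of retainer_top, either way round below 0.3 rad and angle between wide_spanner's own z axis and vertical below 0.1 rad and value of joint retainer above 0.83 rad), for 0.1 s.
At the end, for the whole second after the job is handed in: The ring stands within about 10 degrees of its stop (joint above 0.83), and the wide spanner rests released in the ring: centred within 12 mm, flat on its face (height within 4 mm, tilt under 6 degrees), pins in the slots (lined up within 17 degrees), at rest (all of step 2 and linear speed of wide_spanner below 0.02 m/s); the robot touches nothing.
It fails at once if the narrow spanner is moved from its place by more than 30 mm (distance of narrow_spanner from where it was at the start of the episode above 0.03 m).
It also fails if it takes over 48 s, if anything falls off the work surface, if the arm or the gripper's body presses on something with over 40 N, if the wrist force passes 120 N, or if a joint passes its speed limit or range.

## Working session

There is one attempt and no reset: what is moved stays moved. The work goes in short steps, Python scripts to look and compute and a tool call to move; the robot and the scene stay as the last step left them, time stands still between calls to the robot, and variables do not carry over. Pictures are saved under pics/ and viewed, at most 10 in all, crops included, and the job is handed in when it is done.

Besides the shell and the picture viewer there is one more tool, called after "Request:" as name(argument=value, ...), one argument or row to a line, values as JSON. arm_command: Moves the arm, as the interface text tells. Its arguments: {"type":"object","properties":{"targets":{"type":"array"}},"required":["targets"]}

```bash
mkdir -p pics; ls; cat > h.py <<'E'
import numpy as np, cv2, pickle
from scipy.spatial.transform import Rotation as R
from bench import robot
def snap(name, fn=None):
    o=robot.get_obs(); s=robot.snapshot(name)
    if 'T' in s: T=np.array(s['T'])
    else:
        W=np.eye(4); W[:3,:3]=R.from_euler('xyz',o['ee_rot']).as_matrix(); W[:3,3]=o['tool_pos']; T=W@np.array(s['T_tool_cam'])
    s['TW']=T
    if fn: cv2.imwrite('pics/'+fn,s['color'][:,:,::-1]); pickle.dump(s,open('pics/'+fn+'.pkl','wb'))
    return s
def ray(s,u,v,z):
    T=s['TW']; d=T[:3,:3]@np.array([(u-s['cx'])/s['fx'],(v-s['cy'])/s['fy'],1]); c=T[:3,3]
    return c+d*(z-c[2])/d[2]
def pts(s):
    v,u=np.mgrid[:384,:512]; z=s['range_z']
    P=np.stack([(u-s['cx'])/s['fx']*z,(v-s['cy'])/s['fy']*z,z],-1)
    return P@s['TW'][:3,:3].T+s['TW'][:3,3]
E
python3 - <<'E'
from h import *
a=snap('scene','s0.png');b=snap('side','side0.png')
for s in(a,b): print(s['TW'].round(3).tolist(),s['fx'])
print(robot.get_obs())
cv2.imwrite('pics/both.png',cv2.resize(np.vstack([a['color'],b['color']])[:,:,::-1],None,fx=.78,fy=.78))
E
```

```text
pics
[[-0.809, 0.378, -0.451, 0.888], [0.588, 0.53, -0.611, 0.586], [0.008, -0.759, -0.651, 0.63], [0.0, 0.0, 0.0, 1.0]] 419.6036962900379
[[0.995, -0.045, 0.089, 0.433], [-0.099, -0.547, 0.831, -0.573], [0.011, -0.836, -0.549, 0.455], [0.0, 0.0, 0.0, 1.0]] 346.6387229752384
{'time': 0.1, 'joint_positions': array([-1.03101901e-01,  8.79019213e-02,  1.37205702e+00, -1.23441005e-06,
        1.68356731e+00, -1.03077151e-01]), 'qvel': array([-0.00117529, -0.0004632 , -0.00356439,  0.00047159, -0.0009276 ,
        0.00010746]), 'joint_torque': array([ 2.25695316e-03, -3.41256917e+01, -3.03301656e+01,  7.19034858e-02,
        3.05556308e-02, -9.49158243e-05]), 'tool_pos': array([5.49533319e-01, 4.21898354e-05, 2.04433201e-01]), 'ee_rot': array([-3.13966919e+00, -1.97736807e-04,  1.57077125e+00]), 'wrist_force': array([ 0.68190784, -1.06051159, -0.48435997]), 'wrist_torque': array([ 0.014186  , -0.0694409 , -0.02448583]), 'finger_force': 0.0, 'width': 0.09415481625976903}
```

View pics/s0.png

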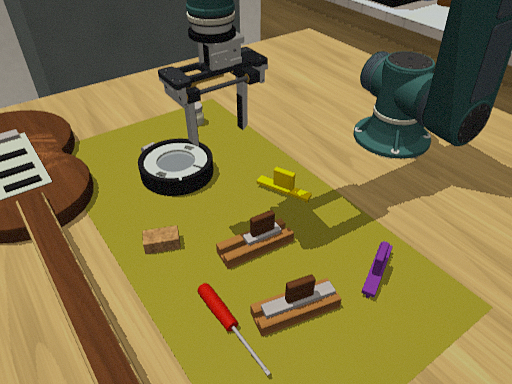

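View pics/side0.png

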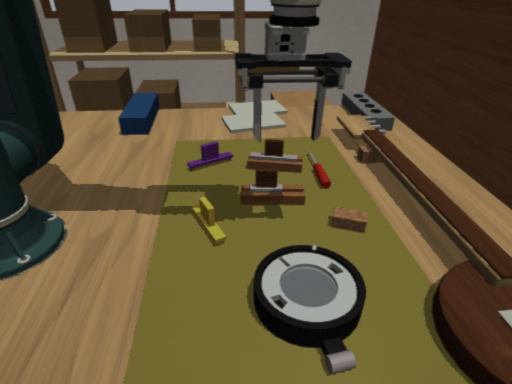

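The scene view shows the wide spanner in its rest at about (297,295) and the narrow one at (262,232). The side view shows the ring at (308,288), with slots near (340,264) and (280,300).

```bash
python3 - <<'E'
from h import *
a=pickle.load(open('pics/s0.png.pkl','rb'));b=pickle.load(open('pics/side0.png.pkl','rb'))
for n,s in(('scene',a),('side',b)):
    hsv=cv2.cvtColor(s['color'],cv2.COLOR_RGB2HSV); P=pts(s)
    X,Y,Z=P[...,0],P[...,1],P[...,2]
    ok=(s['range_z']>0)&(X>.2)&(X<.8)&(abs(Y)<.4)
    grey=(hsv[...,1]<50)&(hsv[...,2]>100)
    m=ok&grey&(abs(Z-.036)<.007)
    c,l,st,ce=cv2.connectedComponentsWithStats(m.astype(np.uint8))
    for i in range(1,c):
        if st[i,4]>60:
            q=P[l==i]; r=cv2.minAreaRect((q[:,:2]*1000).astype(np.float32)); print(n,'grey',st[i],q.mean(0).round(3),r)
    m=ok&(Z>.055)&(Z<.095)
    c,l,st,ce=cv2.connectedComponentsWithStats(m.astype(np.uint8))
    for i in range(1,c):
        if st[i,4]>60:
            q=P[l==i]; print(n,'tall',st[i],q.mean(0).round(3),q.min(0).round(3),q.max(0).round(3))
print(ray(b,308,288,.04)); 
W=np.eye(4);s=robot.snapshot('wrist');print(s['T_tool_cam'].round(3),s['fx'])
E
```

```text
scene grey [ 144  143   63   35 1542] [ 0.562 -0.2    0.039] ((561.0607299804688, -199.5785675048828), (141.34420776367188, 148.15176391601562), 68.358154296875)
scene grey [243 222  38  21 185] [0.541 0.121 0.037] ((534.2657470703125, 117.31681823730469), (24.15188217163086, 76.0282974243164), 84.11019134521484)
scene grey [261 281  75  35 682] [0.581 0.281 0.037] ((576.117431640625, 279.677734375), (24.55034828186035, 131.38418579101562), 76.58317565917969)
scene tall [274 166  22  14 162] [0.401 0.018 0.064] [ 0.383 -0.008  0.055] [0.415 0.04  0.069]
scene tall [250 210  25  22 363] [0.537 0.12  0.073] [0.51  0.107 0.055] [0.56  0.126 0.084]
scene tall [375 241  15  23 193] [0.406 0.307 0.066] [0.378 0.288 0.055] [0.427 0.321 0.07 ]
scene tall [285 274  31  24 472] [0.579 0.282 0.074] [0.552 0.268 0.055] [0.601 0.291 0.085]
side grey [250 152  48   7 126] [0.576 0.276 0.035] ((573.228271484375, 278.3306884765625), (24.022058486938477, 128.9043731689453), 76.76382446289062)
side grey [250 184  32   6  75] [0.533 0.113 0.035] ((531.2291870117188, 115.69096374511719), (23.65208625793457, 73.09839630126953), 84.3718490600586)
side grey [ 262  252   95   70 4749] [ 0.562 -0.198  0.037] ((561.9292602539062, -193.271484375), (148.86305236816406, 148.07823181152344), 27.518049240112305)
side tall [264 139  19  12 190] [0.571 0.274 0.069] [0.547 0.266 0.055] [0.595 0.288 0.081]
side tall [200 141  18   9  88] [0.398 0.301 0.062] [0.375 0.285 0.055] [0.421 0.319 0.066]
side tall [255 169  22  12 256] [0.53  0.112 0.069] [0.506 0.106 0.055] [0.554 0.122 0.081]
side tall [199 197  15  16 137] [0.396 0.011 0.063] [ 0.381 -0.009  0.055] [0.41  0.038 0.066]
[ 0.55818393 -0.20435377  0.04      ]
[[-0.001 -0.967 -0.256  0.074]
 [ 1.    -0.    -0.001 -0.   ]
 [ 0.001 -0.256  0.967 -0.179]
 [ 0.     0.     0.     1.   ]] 267.0623216553606
```

```bash
python3 - <<'E'
from h import *
a=pickle.load(open('pics/s0.png.pkl','rb'));b=pickle.load(open('pics/side0.png.pkl','rb'))
out=[]
for n,s in(('scene',a),('side',b)):
    T=s['TW'];K=np.array([[s['fx'],0,s['cx']],[0,s['fy'],s['cy']],[0,0,1]])
    # rectify plane z=.04 : px = 2/mm, u-> +x, v-> -y
    H=K@np.linalg.inv(T)[:3]@np.array([[.0005,0,.46],[0,-.0005,-.1],[0,0,.04],[0,0,1]])
    w=cv2.warpPerspective(s['color'],H,(400,400),flags=cv2.WARP_INVERSE_MAP|cv2.INTER_LINEAR)
    out.append(w)
    g=cv2.cvtColor(w,cv2.COLOR_RGB2HSV); m=((g[...,1]<60)&(g[...,2]>110)).astype(np.uint8)
    m=cv2.morphologyEx(m,cv2.MORPH_OPEN,np.ones((5,5)))
    cs,_=cv2.findContours(m,cv2.RETR_EXTERNAL,cv2.CHAIN_APPROX_NONE); c=max(cs,key=cv2.contourArea)
    e=cv2.fitEllipse(cv2.convexHull(c)); print(n,'centre',.46+e[0][0]*.0005,-.1-e[0][1]*.0005,'axes mm',np.array(e[1])/2)
cv2.imwrite('pics/rect.png',np.hstack(out)[:,:,::-1])
E
```

```text
scene centre 0.5621434097290039 -0.19742652130126953 axes mm [150.10331726 152.95262146]
side centre 0.5610345230102539 -0.19393180084228517 axes mm [146.35620117 150.03355408]
```

View pics/rect.png

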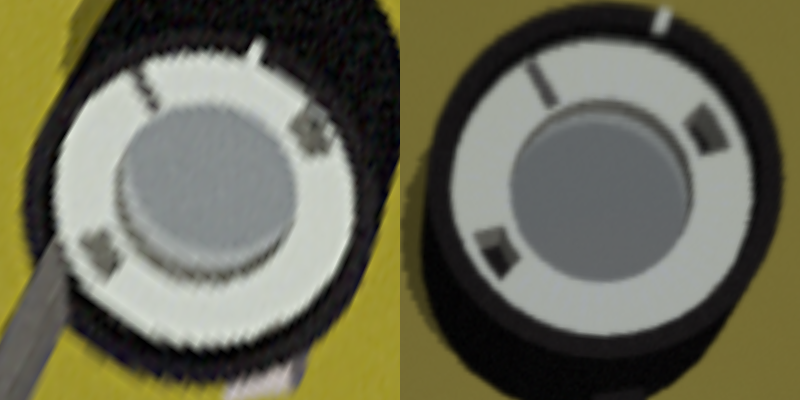

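The rectified ring shows the slots at (708,128) and (496,251), so their axis is at about +30°. The ring centre is near (0.562, -0.1955), and the rim mark is about 50° clockwise of the dark rib. I'll move above the wide spanner.

Request:
arm_command(
  targets=[0, 0, 103.4, 279, 25, 46, -1, 0, 0, 103.4, 279, 25, 46, -1, 0, 0, 103.4, 279, 25, 46, -1, 0, 0, 103.4, 279, 25, 46, -1, 0, 0, 103.4, 279, 25, 46, -1, 0, 0, 103.4, 279, 25, 46, -1, 0, 0, 103.4, 279, 25, 46, -1, 0, 0, 103.4, 279, 25, 46, -1, 0, 0, 103.4, 279, 25, 46, -1, 0, 0, 103.4, 279, 25, 46, -1, 0, 0, 103.4, 279, 25, 46, -1, 0, 0, 103.4, 279, 25, 46, -1, 0, 0, 103.4, 279, 25, 46, -1, 0, 0, 103.4, 279, 25, 46, -1, 0, 0, 103.4, 279, 25, 46, -1, 0, 0, 103.4, 279, 25, 46, -1, 0, 0, 103.4, 279, 25, 46, -1],
)

```text
time: 1.85
tool_pos: [0.575, 0.279, 0.1594]
ee_rot: [3.141, 0.0, -0.233]
wrist_force: [-0.3, 0.2, -0.1]
width: 0.094
finger_force: 0.0
```

```bash
python3 - <<'E'
from h import *
s=snap('wrist','w1.png');o=robot.get_obs();print(o['tool_pos'],o['ee_rot'],o['joint_positions'])
P=pts(s);X,Y,Z=P[...,0],P[...,1],P[...,2];hsv=cv2.cvtColor(s['color'],cv2.COLOR_RGB2HSV)
near=(s['range_z']>0)&(np.hypot(X-.575,Y-.279)<.1)
for n,m in(('bar',near&(abs(Z-.036)<.006)&(hsv[...,1]<60)&(hsv[...,2]>90)),('grip',near&(Z>.072)&(Z<.09)&(hsv[...,1]>60))):
    q=P[m];print(n,m.sum(),q.mean(0).round(4) if len(q) else'',cv2.minAreaRect((q[:,:2]*1000).astype(np.float32)) if len(q) else '')
E
```

```text
[0.57500981 0.27897613 0.15945932] [ 3.14154991e+00 -4.31575368e-05 -2.33544386e-01] [ 3.63067692e-01  2.97985479e-01  1.21512717e+00 -5.97023405e-05
  1.62846832e+00  2.16740496e+00]
bar 1450 [0.5845 0.2778 0.0353] ((574.3863525390625, 280.1519470214844), (23.23649787902832, 129.996337890625), 76.74469757080078)
grip 622 [0.5757 0.2799 0.0799] ((574.54736328125, 280.3216552734375), (12.39030647277832, 49.694515228271484), 76.718017578125)
```

View pics/w1.png

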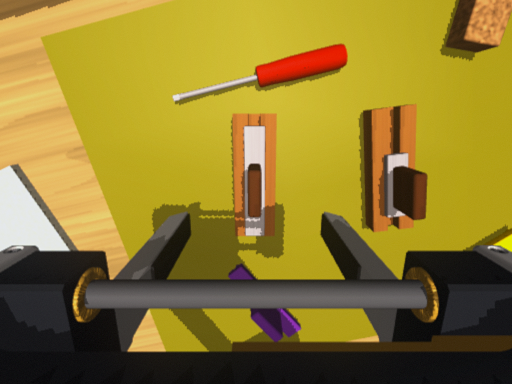

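The wrist view shows the spanner between the open fingers at (254,180), aligned with the tool. The bar and grip both fit at (0.5745, 0.280), which matches the given sizes. Now descend and grip.

Request:
arm_command(
  targets=[0, 0, 0, 0, -1, 30, -1, 0, 0, 0, 0, -1, 60, -1, 0, 0, 0, 0, -1, 90, -1, 0, 0, 0, 0, -1, 105, -1, 0, 0, 0, 0, -1, 116, -1, 0, 0, 0, 0, -1, 116, -1, 0, 0, 0, 0, -1, 116, 1, 0, 0, 0, 0, -1, 116, 1, 0, 0, 0, 0, -1, 116, 1, 0, 0, 0, 0, -1, 116, 1, 0, 0, 0, 0, -1, 116, 1, 0, 0, 0, 0, -1, 116, 1, 0, 0, 0, 0, -1, 116, 1, 0, 0, 0, 0, -1, 116, 1],
)

```text
time: 3.3
tool_pos: [0.5752, 0.2799, 0.0434]
ee_rot: [3.142, 0.0, -0.234]
wrist_force: [0.1, 0.9, 0.4]
width: 0.0332
finger_force: 0.0
```

Request:
arm_command(
  targets=[0, 0, 0, 0, 0, 0, 1, 0, 0, 0, 0, 0, 0, 1, 0, 0, 0, 0, 0, 0, 1, 0, 0, 0, 0, 0, 0, 1, 0, 0, 0, 0, 0, 0, 1, 0, 0, 0, 0, 0, -15, 1, 0, 0, 0, 0, 0, -30, 1, 0, 0, 0, 0, 0, -60, 1, 0, 0, 0, 0, 0, -90, 1, 0, 0, 0, 0, 0, -90, 1],
)

```text
time: 4.3
tool_pos: [0.5787, 0.2813, 0.1412]
ee_rot: [-3.134, -0.011, -0.234]
wrist_force: [0.7, 0.2, -1.4]
width: 0.0137
finger_force: 30.0
```

Request:
arm_command(
  targets=[0, 0, -10, 24, 116, 0, 1, 0, 0, -20, 49, 233, 0, 1, 0, 0, -43.3, 97.5, 465.6, 0, 1, 0, 0, -43.3, 97.5, 465.6, 0, 1, 0, 0, -43.3, 97.5, 465.6, 0, 1, 0, 0, -43.3, 97.5, 465.6, 0, 1, 0, 0, -43.3, 97.5, 465.6, 0, 1, 0, 0, -43.3, 97.5, 465.6, 0, 1, 0, 0, -43.3, 97.5, 465.6, 0, 1, 0, 0, -43.3, 97.5, 465.6, 0, 1, 0, 0, -43.3, 97.5, 465.6, 0, 1, 0, 0, -43.3, 97.5, 465.6, 0, 1, 0, 0, -43.3, 97.5, 465.6, 20, 1, 0, 0, -43.3, 97.5, 465.6, 40, 1, 0, 0, -43.3, 97.5, 465.6, 40, 1, 0, 0, -43.3, 97.5, 465.6, 40, 1, 0, 0, -43.3, 97.5, 465.6, 40, 1, 0, 0, -43.3, 97.5, 465.6, 40, 1],
)

```text
time: 6.1
tool_pos: [0.5631, -0.1954, 0.0951]
ee_rot: [3.139, -0.002, 0.523]
wrist_force: [0.9, 0.3, -2.1]
width: 0.014
finger_force: 30.0
```

```bash
python3 - <<'E'
from h import *
o=robot.get_obs();print(o['tool_pos'],o['ee_rot'],o['joint_positions'])
S=[snap('wrist','w2.png'),snap('side','side2.png')]
cv2.imwrite('pics/c2.png',np.hstack([cv2.resize(S[0]['color'][100:370,110:400],(400,372)),cv2.resize(S[1]['color'][190:350,222:394],(400,372))])[:,:,::-1])
E
```

```text
[ 0.56313677 -0.19543402  0.09510189] [ 3.13937122e+00 -1.73562423e-03  5.22606609e-01] [-4.29210066e-01  2.32064701e-01  1.42589830e+00  1.25232090e-04
  1.48081334e+00  6.18970502e-01]
```

View pics/c2.png

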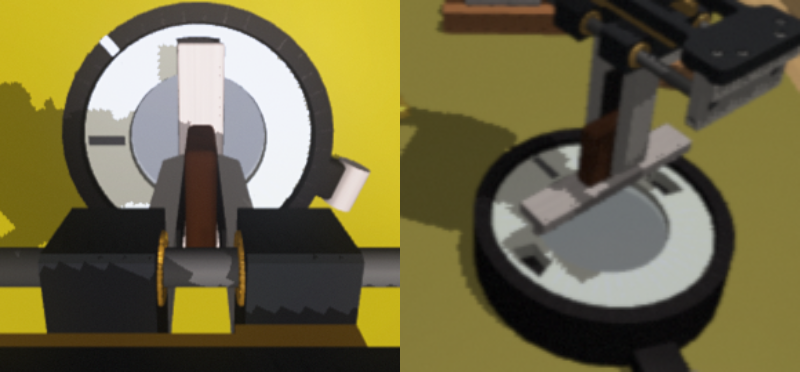

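The wrist crop shows the bar over the far slot at (200,45) and the ring lying symmetrically about it. The side crop shows the bar parallel to the slot line. I'll now measure the bar and the ring together.

```bash
python3 - <<'E'
from h import *
for f in('w2.png','side2.png'):
    s=pickle.load(open('pics/'+f+'.pkl','rb'));P=pts(s);X,Y,Z=P[...,0],P[...,1],P[...,2];hsv=cv2.cvtColor(s['color'],cv2.COLOR_RGB2HSV)
    near=(s['range_z']>0)&(np.hypot(X-.562,Y+.195)<.09)
    m=near&(abs(Z-.088)<.006)&(hsv[...,1]<70)&(hsv[...,2]>90)
    q=P[m];print(f,'bar',len(q),q[:,2].mean().round(4),cv2.minAreaRect((q[:,:2]*1000).astype(np.float32)))
    # tilt: height along bar
    d=np.array([np.cos(np.radians(30)),np.sin(np.radians(30))]);t=(q[:,:2]-[.562,-.195])@d
    print(' range along bar mm',(t.min()*1000).round(1),(t.max()*1000).round(1),'slope',np.polyfit(t,q[:,2],1)[0].round(3))
    m=near&(abs(Z-.04)<.004)&(hsv[...,1]<70)&(hsv[...,2]>90)
    q=(P[m][:,:2]*1000).astype(np.float32);h=cv2.convexHull(q);c,r=cv2.minEnclosingCircle(h);print(' ring',c,r,cv2.fitEllipse(h))
    T=s['TW'];K=np.array([[s['fx'],0,s['cx']],[0,s['fy'],s['cy']],[0,0,1]])
    H=K@np.linalg.inv(T)[:3]@np.array([[.0005,0,.46],[0,-.0005,-.1],[0,0,.04],[0,0,1]])
    w=cv2.warpPerspective(s['color'],H,(400,400),flags=cv2.WARP_INVERSE_MAP|cv2.INTER_LINEAR);cv2.imwrite('pics/r_'+f,w[:,:,::-1])
cv2.imwrite('pics/r2.png',np.hstack([cv2.imread('pics/r_w2.png'),cv2.imread('pics/r_side2.png')]))
E
```

```text
w2.png bar 2287 0.087 ((569.2536010742188, -191.32525634765625), (114.73612213134766, 23.904945373535156), 28.93964958190918)
 range along bar mm -49.4 65.4 slope -0.002
 ring (567.2105102539062, -190.64376831054688) 81.24407958984375 ((561.4352416992188, -194.63296508789062), (151.0913543701172, 159.88951110839844), 93.5155258178711)
side2.png bar 633 0.0864 ((561.602783203125, -196.35989379882812), (132.32679748535156, 24.391231536865234), 30.045547485351562)
 range along bar mm -67.2 65.1 slope 0.002
 ring (560.66064453125, -193.5428924560547) 76.85919189453125 ((561.3091430664062, -192.9775848388672), (148.41896057128906, 151.665283203125), 104.5125503540039)
```

View pics/r2.png

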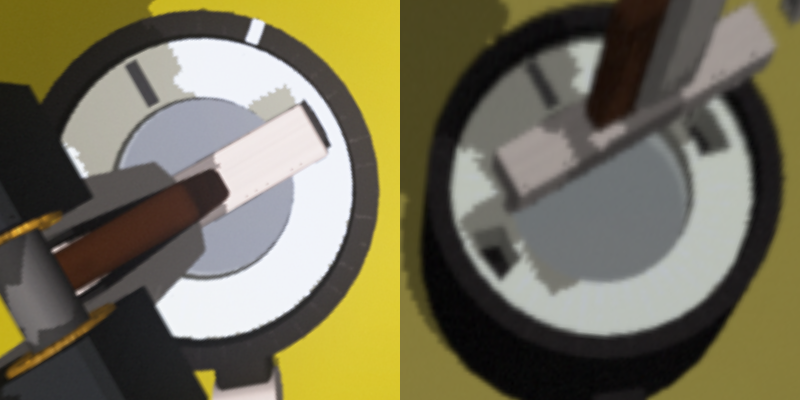

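The bar is aligned with the slots at about 29.7° and its centre is within 2 mm of the ring's. Now I'll insert the pins.

Request:
arm_command(
  targets=[0, 0, 0, 0, -1, 8, 1, 0, 0, 0, 0, -1, 16, 1, 0, 0, 0, 0, -1, 21, 1, 0, 0, 0, 0, -1, 25, 1, 0, 0, 0, 0, -1, 29, 1, 0, 0, 0, 0, -1, 33, 1, 0, 0, 0, 0, -1, 36, 1, 0, 0, 0, 0, -1, 37.5, 1, 0, 0, 0, 0, -1, 38, 1, 0, 0, 0, 0, -1, 38, 1, 0, 0, 0, 0, -1, 38, 1],
)

```text
time: 7.3
tool_pos: [0.5617, -0.1947, 0.0574]
ee_rot: [3.141, -0.0, 0.522]
wrist_force: [-2.8, 1.8, 5.6]
width: 0.014
finger_force: 30.0
```

The pins are home: TCP height is 57.4 mm with light contact force. Now turn clockwise.

Request:
arm_command(
  targets=[0, 0, 4, 0, 0, 0, 1, 0, 0, 8, 0, 0, 0, 1, 0, 0, 12, 0, 0, 0, 1, 0, 0, 16, 0, 0, 0, 1, 0, 0, 20, 0, 0, 0, 1, 0, 0, 24, 0, 0, 0, 1, 0, 0, 28, 0, 0, 0, 1, 0, 0, 32, 0, 0, 0, 1, 0, 0, 36, 0, 0, 0, 1, 0, 0, 40, 0, 0, 0, 1, 0, 0, 44, 0, 0, 0, 1, 0, 0, 48, 0, 0, 0, 1, 0, 0, 51, 0, 0, 0, 1, 0, 0, 54, 0, 0, 0, 1, 0, 0, 57, 0, 0, 0, 1, 0, 0, 59, 0, 0, 0, 1, 0, 0, 59, 0, 0, 0, 1],
)

```text
time: 9.0
tool_pos: [0.5625, -0.1949, 0.0574]
ee_rot: [-3.141, -0.003, -0.506]
wrist_force: [-0.8, 1.1, 5.0]
width: 0.0138
finger_force: 30.2
```

```bash
cat > chk.py <<'E'
from h import *
import sys
o=robot.get_obs();print(o['tool_pos'],o['ee_rot'],o['wrist_torque'],o['joint_positions'][5])
out=[]
for n in('wrist','side'):
    s=snap(n,f'{n}_{sys.argv[1]}.png')
    T=s['TW'];K=np.array([[s['fx'],0,s['cx']],[0,s['fy'],s['cy']],[0,0,1]])
    H=K@np.linalg.inv(T)[:3]@np.array([[.0005,0,.46],[0,-.0005,-.1],[0,0,.04],[0,0,1]])
    out.append(cv2.warpPerspective(s['color'],H,(400,400),flags=cv2.WARP_INVERSE_MAP|cv2.INTER_LINEAR))
    P=pts(s);X,Y,Z=P[...,0],P[...,1],P[...,2];hsv=cv2.cvtColor(s['color'],cv2.COLOR_RGB2HSV)
    m=(s['range_z']>0)&(np.hypot(X-.562,Y+.195)<.075)&(abs(Z-.050)<.004)&(hsv[...,1]<70)&(hsv[...,2]>90)
    q=P[m]; print(n,len(q),q[:,2].mean(),cv2.minAreaRect((q[:,:2]*1000).astype(np.float32)))
cv2.imwrite(f'pics/chk_{sys.argv[1]}.png',np.hstack(out)[:,:,::-1])
E
python3 chk.py a
```

```text
[ 0.56249079 -0.19492579  0.05737972] [-3.14143795e+00 -2.58213247e-03 -5.06490768e-01] [0.33785647 0.61820277 0.48454935] 1.648511650104673
wrist 2284 0.049253517849360745 ((568.9966430664062, -198.7630615234375), (24.026111602783203, 114.49911499023438), 62.07698440551758)
side 636 0.048940877487209954 ((560.7539672851562, -194.89944458007812), (25.593141555786133, 131.34381103515625), 61.888038635253906)
```

View pics/chk_a.png

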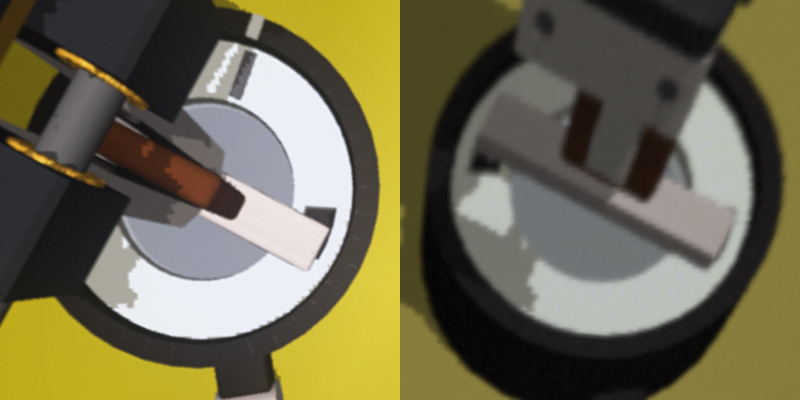

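The dark rib at (243,75) lines up with the rim mark at (256,27) to within about 1°, and the bar lies flat. I'll ease back 3° within the slot play, then open and withdraw.

Request:
arm_command(
  targets=[0, 0, 2, 0, 0, 0, 1, 0, 0, 2, 0, 0, 0, 1, 0, 0, -1, 0, 0, 0, 1, 0, 0, -3, 0, 0, 0, 1, 0, 0, -3, 0, 0, 0, 1, 0, 0, -3, 0, 0, 0, -1, 0, 0, -3, 0, 0, 0, -1, 0, 0, -3, 0, 0, 0, -1, 0, 0, -3, 0, 0, 0, -1, 0, 0, -3, 0, 0, 0, -1, 0, 0, -3, 0, 0, 0, -1, 0, 0, -3, 0, 0, 0, -1, 0, 0, -3, 0, 0, 0, -1, 0, 0, -3, 0, 0, -20, -1, 0, 0, -3, 0, 0, -50, -1, 0, 0, -3, 0, 0, -90, -1, 0, 0, -3, 0, 0, -120, -1, 0, 0, -3, 0, 0, -120, -1, 0, 0, -3, 0, 0, -120, -1],
)

```text
time: 11.0
tool_pos: [0.562, -0.1948, 0.1761]
ee_rot: [-3.142, -0.002, -0.456]
wrist_force: [-0.6, -0.5, -0.3]
width: 0.0942
finger_force: 0.0
```

```bash
python3 chk.py b
```

```text
[ 0.56199955 -0.19481101  0.17606092] [-3.14151127e+00 -1.74010281e-03 -4.55510210e-01] [ 0.07824815  0.11381997 -0.00526656] 1.5973092257015329
wrist 1528 0.04924438229517377 ((562.0977172851562, -194.88189697265625), (23.594268798828125, 130.75233459472656), 64.36099243164062)
side 620 0.04894899748004406 ((560.9790649414062, -195.23651123046875), (24.982336044311523, 131.61341857910156), 64.4037857055664)
```

View pics/chk_b.png

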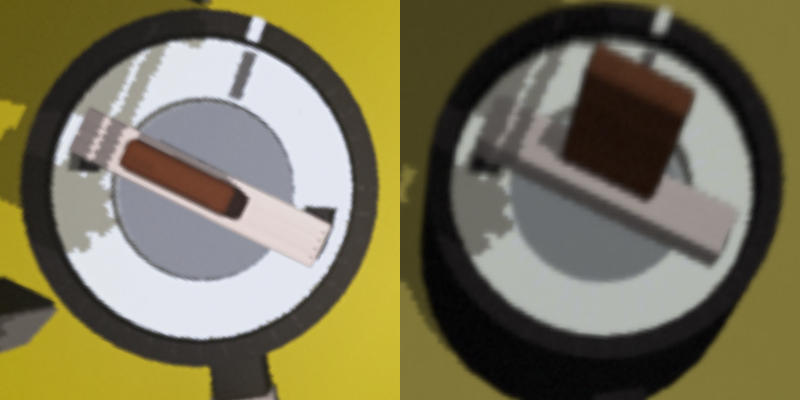

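The spanner lies flat and centred at (562, -195) mm. It is at -25.6° against a slot line of about -20°, and the ring's rib at (243,75) points at the rim mark at (256,27). The gripper is clear, so I'll hand in the job.

```bash
python3 -c "
from bench import robot
print(robot.close_job())"
```

```text
the job is handed in; nothing more can be done
None
```

The job is handed in: the ring is turned clockwise to within about 1° of its stop by the camera, and the wide spanner is released flat and centred in it. The narrow spanner was not touched, and the job took about 11 s of the 48 s allowed; no verdict came back at hand-in.

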